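# Shut the grinder's water, then hold its sprung splash hood at the drain mark

## Task

The wet grinder is to be drained: first shut its water by turning the red valve lever a quarter turn, until it points square to the front of the machine, across its pipe. Then lift the white sprung splash hood by its black bar handle until the red pointer stands on the yellow marker of the quadrant, not swinging it well past the marker (the water would run back over the motor), and hold it there, still, with the gripper, so that it drips into the pan: finish while holding it, as the spring shuts it as soon as it is let go. Leave the marker as it is set, and disturb nothing else on the bench.

Things in the scene. Friction and masses are not known exactly. Their poses are not given: they have to be found in the camera images.
- grinder: Wet grinder, bolted down: white base 310 x 480 mm, two 140 mm wheels under a white splash hood, blue motor at its -y side (grey box on top to z = 191 mm), water valve at its +y side. Origin on the bench below the shaft, between the wheels. Its axes, used below as machine axes: -x to its front (visor, handle), +y along the shaft away from the motor, z up. It stands turned about z.
- valve (a joint): Angle of the red valve lever about the vertical, rad. 0: points to the machine's +y, in line with its pipe (open). Turns anticlockwise seen from above to a stop at 1.571, where it points to the machine's -x (shut). Starts between 0 and 0.3. Friction only: about 2 N at 55 mm from its axis; stays where it is left.
- valve_pivot (a point): On the lever's vertical axis, at mid-height of the lever, 176 mm over the bench; machine frame x = -60, y = 150 mm.
- valve_tip (a point): Outer end of the red lever, at mid-height. The red grip runs from 19 to 81 mm from the axis, 14 mm wide, 13 mm tall. Below it: brass valve body (top z = 149 mm) and, 38 mm to machine +y of the axis, a riser pipe (top z = 145 mm). The space on the lever's machine +x side is free: shut fingers fit beside it there to push it round.
- hood (a joint): Opening angle of the splash hood, rad: 0 shut (at the start), grows as its front edge rises, stop at 1.2. Hinge line along machine y, at the rear. A torsion spring and its weight shut it: 5 to 6 N at the handle, across its radius, when shut, 7 to 10 N at the marked angles.
- hood_hinge (a point): Point on the hinge line, in the middle of the hood's width; machine frame x = 90, y = 5, z = 195 mm. It does not move.
- handle (a point): Middle of the hood's handle: round black bar, 12 mm thick, 120 mm long, parallel to the hinge line, 52 mm off the sloping front visor. Hood shut: 212 mm in front (machine -x) of the hinge line, 11 mm above it; swings with the hood. The visor then slopes 45 degrees (outward normal half forward, half up); free for fingers from above or along that normal. Axes turn with the hood.
- pointer (a point): Tip point of the red pointer blade (5 mm wide) that is fixed to the hood's +y side and sweeps over the quadrant: 130 mm from the hinge line, at machine y = 117.5 mm. With the hood shut it lies straight in front of the hinge line, at its height.
- mark (a point): Centre line of the yellow marker (12 mm wide, 46 mm long, along the radius) clamped in the slot of the steel quadrant at the hood's +y side: 130 mm from the hinge line, at machine y = 117.5 mm. The pointer is on the mark when the two points coincide.
- marker (a joint): Where the yellow marker is set on the quadrant, rad: the hood angle at which the pointer stands on its centre line (0.42 to 0.66). Clamped: leave it as it is.
- jar: Amber glass jar with a white lid, 60 mm across, 85 mm tall, origin under its centre. Bystander.
- spray: White plastic bottle with a blue cap, 64 mm across, 170 mm tall, origin under its centre. Bystander.
- bowl: White bowl of tumbled stones, 120 mm across, 42 mm tall, origin under its centre. Bystander.
- dresser: Dark grey dressing stick, 150 x 25 x 25 mm, origin under its centre, long axis x. Bystander.
- brush: Hand brush lying on the bench, long axis x, about 200 mm long. Bystander.
- spanner: Steel spanner lying flat on the bench, long axis x, about 180 mm long. Bystander.
- cabochon: Green polished stone, 42 mm across, 15 mm tall, lying in the blue tray in front of the motor, origin under its centre. Bystander.

How it is judged:
By the outcome, as a careful person would: the job done as asked, in the order asked, and still so for the second after the job is handed in, while the arm keeps its last pose, push and grip.
It also fails if it takes over 48 s, if anything falls off the work surface, if the arm or the gripper's body presses on something with over 40 N, if the wrist force passes 120 N, or if a joint passes its speed limit or range.

## Robot

A 7-joint arm with a two-finger parallel gripper is mounted at the origin on the work surface. World frame = base frame: x ahead of the robot, y to its left, z up, the work surface at z = 0. Lengths are in mm, angles in rad, forces in N, time in s.
With the tool pointing down it reaches from about 400 to 925 mm from the base axis. Payload 5.6 kg.
Tool frame: the origin (TCP) lies at the very end of the fingers, on their centre line; the grasp point (between the pads) lies 19 mm behind it (arm.hold_point_z is the distance from the TCP to the grasp point, in mm); z points along the fingers, y is the line along which they close (so a half turn about z gives the same grasp; the last joint's range is limited). The gripper opens to 85 mm and grips with 20 to 120 N. Pads are 22 mm wide; open, the fingers measure 114 mm over their backs; the gripper's body (76 mm by 85 mm) begins 54 mm behind the grasp point. The pads swing forward as they close: fully open they stand 13 mm farther back than shut.
Start: joints at [1.074, 0.468, -0.012, 1.603, 0.006, 1.071, -0.056], TCP at [284.912, -584.238, 231.29] pointing down, gripper open.
Joint ranges: [-2.53, 2.53], [-0.31, 2.02], [-1.57, 1.55], [0.28, 2.44], [-1.29, 4.43], [0.15, 1.84], [-2.92, 2.92]. Speed limits (rad/s): [2.57, 2.57, 3.14, 3.14, 3.14, 3.14, 3.14].

## Interface

Orientations are given as a unit quaternion [w, x, y, z].
In Python, from bench import arm gives the robot as it stands.
- The arm moves only by the tool shift_gripper, called by a JSON object that holds its "op" and its "data". Schema: {"type":"object","properties":{"moves":{"type":"array","items":{"type":"array","prefixItems":[{"type":"array","items":{"type":"number"},"minItems":3,"maxItems":3},{"type":"array","items":{"type":"number"},"minItems":3,"maxItems":3}],"minItems":2,"maxItems":2},"minItems":1,"maxItems":20},"aperture":{"type":"number"},"force":{"type":"number"},"only":{"type":"string"},"quiet":{"type":"boolean"},"lines":{"type":"string"}},"required":["moves"],"additionalProperties":false}. moves is a list of rows, 1 to 20 of them, each written [[dx, dy, dz], [rx, ry, rz]]: dx, dy, dz in units of 20 mm, then a rotation vector rx, ry, rz in units of 0.1 rad; each row is the pose to reach, as a shift and turn from the pose commanded when the call began, along the tool's axes at that moment; what a row does not reach only later rows make up. A row lasts 1/10 s, in which the tool goes at most 50 mm and 0.15 rad, less where a joint would pass 70% of its speed; a pose out of reach is approached as far as the arm can. aperture is the finger opening in mm, set as the call begins (left out keeps the last). The fingers move at their own pace and stop on an object; force is the grip in N (left out, the last holds). Time passes only in rows, so rows that do not move let the fingers close. The tool returns the time, the measured TCP pose, the force, the opening and the grip force at its end. only (a regular expression) keeps the lines of the reply that match it, lines (a string "A,B") keeps lines A to B, and quiet returns only ok. Input that does not fit is refused with a message, and nothing moves.
- arm.state(): the state, without advancing time (a new reading comes with each control period).
- arm.read_camera(name): name is "side" or "top"; returns a dict with "image" (400x640x3 uint8, blue, green, red), "intrinsics" (3x3 intrinsics, pixels), "k1" (the pictures are not rectified: a ray, as slopes to the right and down, at radius r is drawn at 1 + k1 r^2 times it, then the intrinsics apply), "camera_from_world" (4x4, takes a point from world to camera coordinates). Camera axes: x right, y down, z forward; pixel columns grow to the right and rows downward; lengths in mm; the calibration is good to about 2 mm. A picture is of the moment at which its call begins. There is no depth.
- arm.hand_in(): hands the job in; it is judged then, once.
The state is a dict: "time_s": time; "q": joint angles; "qd": joint speeds; "joint_torque": joint torques, N m; "eef_pos": TCP position; "tool_rot": TCP orientation; "ft_force": force on the tool from outside, world axes, zero at the start; "ft_torque": the same for the moment, N m; "gripper_width": finger opening in mm; "gripper_force": force on a finger pad.
Only numpy, scipy, OpenCV 4.12 (cv2) and the standard library are available. Lean on these libraries where they do the work, as an engineer would, in place of code of your own. Each camera call takes 0.05 s, during which the arm holds its last target. There are 200 camera calls.

## Working session

There is one attempt and no reset: what is moved stays moved. The work goes in short steps, Python scripts to look and compute and a tool call to move; the robot and the scene stay as the last step left them, time stands still between calls to the robot, and variables do not carry over. Pictures are saved under pics/ and viewed, at most 10 in all, crops included, and the job is handed in when it is done.

```bash
ls; mkdir -p pics; cat > h.py <<'E'
import numpy as np, cv2
from bench import arm
from scipy.spatial.transform import Rotation as R
def tool():
    s=arm.state(); q=s['tool_rot']; return np.array(s['eef_pos']),R.from_quat([q[1],q[2],q[3],q[0]])
def proj(c,P):
    P=np.atleast_2d(P); T=c['camera_from_world']; X=P@T[:3,:3].T+T[:3,3]
    s=X[:,:2]/X[:,2:]; s=s*(1+c['k1']*(s**2).sum(1,keepdims=True)); K=c['intrinsics']
    return s*[K[0,0],K[1,1]]+[K[0,2],K[1,2]]
def ray(c,uv):
    K=c['intrinsics']; p=cv2.undistortPoints(np.array([[uv]],float),np.array(K,float),np.array([c['k1'],0,0,0,0],float))[0,0]
    T=np.array(c['camera_from_world']); o=-T[:3,:3].T@T[:3,3]; d=T[:3,:3].T@np.array([p[0],p[1],1]); return o,d/np.linalg.norm(d)
def plane(c,uv,z):
    o,d=ray(c,uv); return o+d*(z-o[2])/d[2]
def tri(c1,u1,c2,u2):
    o,d=ray(c1,u1);p,e=ray(c2,u2); s=np.linalg.lstsq(np.c_[d,-e],p-o,rcond=None)[0]
    a=o+d*s[0];b=p+e*s[1]; return (a+b)/2,np.linalg.norm(a-b)
E
python3 - <<'E'
from h import *
import pickle
for n in ('side','top'):
    c=arm.read_camera(n); cv2.imwrite(f'pics/{n}0.png',c['image']); pickle.dump(c,open(n+'0.pkl','wb'))
    o,d=ray(c,(320,200)); print(n,o.round(),d.round(3),c['intrinsics'][0][0],c['k1'])
p,r=tool(); print(p,r.as_matrix().round(3))
E
```

```text
bench.py
pics
side [-106. -967. 1284.] [ 0.384  0.58  -0.719] 483.79506090856694 -0.15137209413361444
top [ 321.  -55. 1390.] [ 0.168  0.011 -0.986] 438.75062862413097 -0.007263706283593279
[ 284.68253813 -583.76120856  230.38551945] [[ 0.899  0.438 -0.001]
 [ 0.438 -0.899  0.001]
 [-0.    -0.002 -1.   ]]
```

View pics/side0.png

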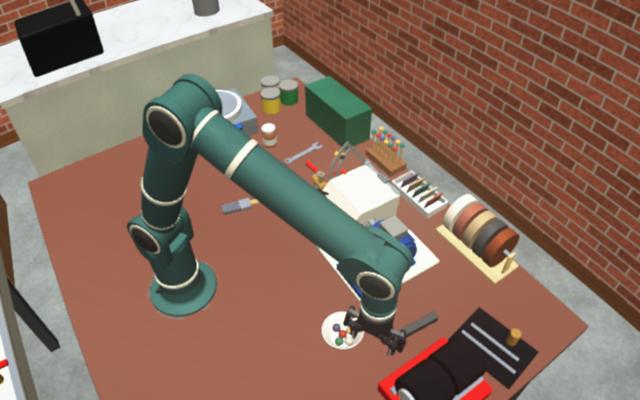

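View pics/top0.png

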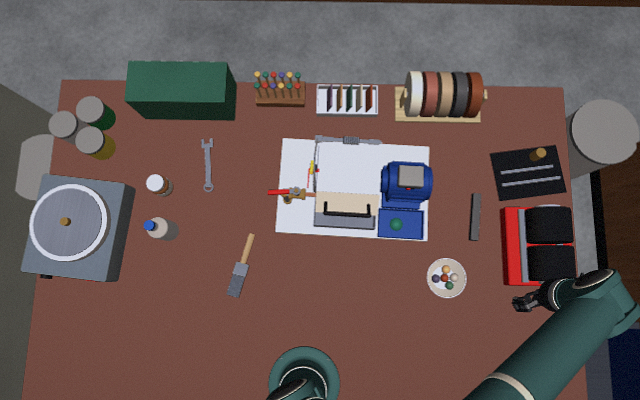

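Top view: the grinder base spans (277..432, 138..240) with its front to the robot, red lever at (280,191), handle bar at (347,210), and the red pointer and yellow marker near (313,165). In the side view the arm hides the handle; lever at (312,167). I'll zoom in on both.

```bash
python3 - <<'E'
import cv2,numpy as np
t=cv2.imread('pics/top0.png')[130:245,262:440]; s=cv2.imread('pics/side0.png')[130:290,290:450]
t=cv2.resize(t,None,fx=4.4,fy=4.4,interpolation=cv2.INTER_CUBIC)
cv2.imwrite('pics/topc.png',t)
cv2.imwrite('pics/sidec.png',cv2.resize(s[:100,:120],None,fx=6,fy=6,interpolation=cv2.INTER_CUBIC))
E
```

```text
(no output)
```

View pics/topc.png

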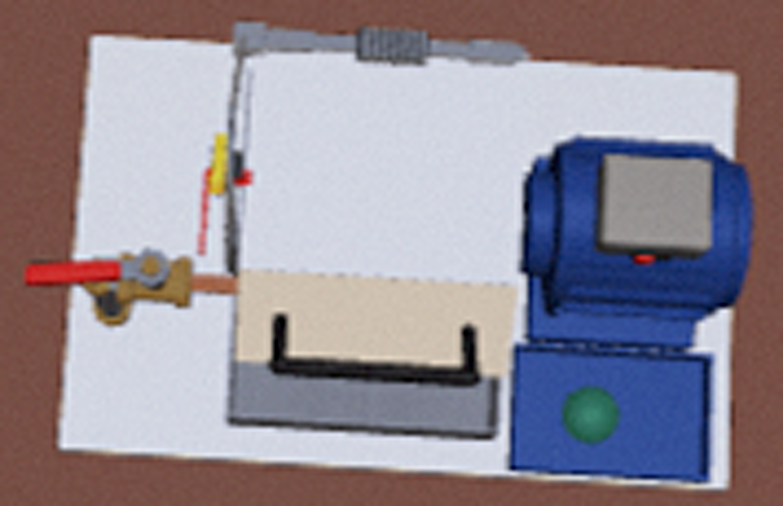

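View pics/sidec.png

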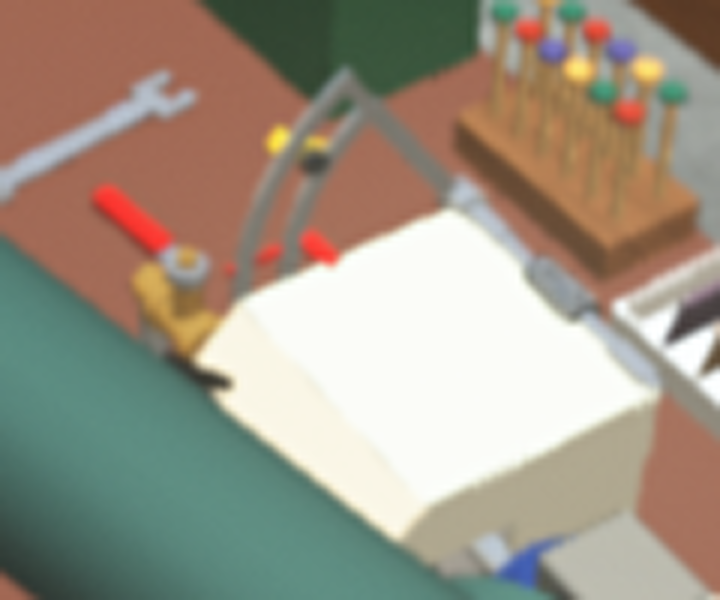

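Top crop: lever tip (25,273), pivot (152,266); bar ends (273,365) and (477,377); base corners (92,36), (737,72), (730,488), (58,450); yellow marker (220,163). Side crop: lever tip (97,190), pivot (186,255), marker (280,140), pointer at about (255,260).

```bash
python3 - <<'E'
from h import *
import pickle
S=pickle.load(open('side0.pkl','rb'));T=pickle.load(open('top0.pkl','rb'))
t=lambda x,y:(262+x/4.4-.4,130+y/4.4-.4); s=lambda x,y:(290+x/6-.4,130+y/6-.4)
for n,a,b in(('tip',(25,273),(97,192)),('piv',(152,266),(186,256)),('redend',(120,270),(166,248)),('mark?',(220,163),(280,140))):
    P,e=tri(T,t(*a),S,s(*b)); print(n,P.round(1),round(e,1))
C=[plane(T,t(*p),12) for p in((92,36),(737,72),(730,488),(58,450))]
print(np.round(C,1)); print([np.linalg.norm(C[i]-C[i-1]).round() for i in range(4)])
for i in ((0,1),(3,2)):
    d=C[i[0]]-C[i[1]]; print('yaw',np.arctan2(-d[0],d[1]))
for i in ((0,3),(1,2)):
    d=C[i[0]]-C[i[1]]; print('yaw',np.arctan2(d[1],d[0]))
A=plane(T,t(273,365),206);B=plane(T,t(477,377),206);d=A-B;print('bar',A,B,np.linalg.norm(d),np.arctan2(-d[0],d[1]))
print('pivot z176',plane(T,t(152,266),180),'tip',plane(T,t(25,273),176))
E
```

```text
tip [549.  107.6 177.1] 0.9
piv [554.2  25.4 186.2] 1.1
redend [553.7  46.2 176.7] 2.5
mark? [592.9 -17.1 283.6] 9.5
[[ 760.4   86.8   12. ]
 [ 741.1 -391.2   12. ]
 [ 433.6 -379.    12. ]
 [ 452.1  100.7   12. ]]
[np.float64(309.0), np.float64(478.0), np.float64(308.0), np.float64(480.0)]
yaw -0.04041186331504544
yaw -0.03857714954902259
yaw -0.045092713783007415
yaw -0.0396877258887783
bar [488.79457737 -52.32143436 206.        ] [ 483.56040294 -178.52863473  206.        ] 126.31569185221248 -0.04144911370061422
pivot z176 [554.87347743  26.08038187 180.        ] tip [549.64330943 107.53022711 176.        ]
```

```bash
cat >> h.py <<'E'
YAW=-.041; mx=np.array([np.cos(YAW),np.sin(YAW),0]); my=np.array([-mx[1],mx[0],0]); mz=np.array([0,0,1.])
O=np.array([554.3,25.8,0])+60*mx-150*my
W=lambda x,y,z:O+x*mx+y*my+z*mz
def ori(t): # tilt t from vertical, fingers pointing forward (machine +x); tool y in machine xz
    z=np.sin(t)*mx-np.cos(t)*mz; y=np.cos(t)*mx+np.sin(t)*mz
    return R.from_matrix(np.c_[np.cross(y,z),y,z])
def delta(P,Rt):
    p,r=tool(); print((r.inv().apply(P-p)).round(1),(r.inv()*Rt).as_rotvec().round(3))
E
python3 - <<'E'
from h import *
for P in ([284.7,-583.8,400],[400,-150,400],[530,110,400],W(-31,208,300)): delta(np.array(P),ori(0))
print(W(-31,208,160),O)
E
```

```text
[  -0.    -0.2 -169.6] [-2.000e-03 -1.000e-03 -1.076e+00]
[ 293.8 -339.6 -169.1] [-2.000e-03 -1.000e-03 -1.076e+00]
[ 524.6 -516.3 -168.8] [-2.000e-03 -1.000e-03 -1.076e+00]
[ 562.6 -467.1  -68.9] [-2.000e-03 -1.000e-03 -1.076e+00]
[585.65296273  82.56259092 160.        ] [ 608.10129994 -126.53325351    0.        ]
```

The rows are not in the units I measure in: shifts go in units of 20 mm and turns go in units of 0.1 rad. I convert before sending: 525 mm is 26.25, -516 mm is -25.8, -1.076 rad is -10.76.

{"op": "shift_gripper", "data": {"moves": [[[0,0,-5],[0,0,0]],[[5,-5.75,-8.5],[0,0,-3]],[[10,-11.5,-8.5],[0,0,-7]],[[14.7,-17,-8.5],[0,0,-10.76]],[[14.7,-17,-8.5],[0,0,-10.76]],[[20,-21.5,-8.5],[0,0,-10.76]],[[26.25,-25.8,-8.5],[0,0,-10.76]],[[26.25,-25.8,-8.5],[0,0,-10.76]],[[26.25,-25.8,-8.5],[0,0,-10.76]],[[26.25,-25.8,-8.5],[0,0,-10.76]],[[26.25,-25.8,-8.5],[0,0,-10.76]],[[26.25,-25.8,-8.5],[0,0,-10.76]],[[26.25,-25.8,-8.5],[0,0,-10.76]],[[26.25,-25.8,-8.5],[0,0,-10.76]],[[26.25,-25.8,-8.5],[0,0,-10.76]],[[26.25,-25.8,-8.5],[0,0,-10.76]],[[26.25,-25.8,-8.5],[0,0,-10.76]],[[26.25,-25.8,-8.5],[0,0,-10.76]],[[26.25,-25.8,-8.5],[0,0,-10.76]],[[26.25,-25.8,-8.5],[0,0,-10.76]]], "aperture": 0, "force": 40}}

```text
time_s: 2.1
eef_pos: [530.5, 107.6, 401.0]
tool_rot: [0.0, 0.723, 0.691, -0.001]
ft_force: [0.5, -0.6, -0.1]
gripper_width: 0.0
gripper_force: 0.0
```

```bash
python3 - <<'E'
from h import *
delta(W(-31,208,260),ori(0));delta(W(-31,208,160),ori(0))
E
```

```text
[-22.4  56.3 141. ] [-0.     0.001 -0.003]
[-22.3  56.3 241. ] [-0.     0.001 -0.003]
```

In the tool's units: 241 mm is 12.05, 210 mm is 10.5.

{"op": "shift_gripper", "data": {"moves": [[[-1.1,2.8,2],[0,0,0]],[[-1.1,2.8,4.5],[0,0,0]],[[-1.1,2.8,7.05],[0,0,0]],[[-1.1,2.8,9],[0,0,0]],[[-1.1,2.8,10.5],[0,0,0]],[[-1.1,2.8,12.05],[0,0,0]],[[-1.1,2.8,12.05],[0,0,0]],[[-1.1,2.8,12.05],[0,0,0]],[[-1.1,2.8,12.05],[0,0,0]]]}}

```text
time_s: 3.0
eef_pos: [587.0, 85.1, 162.6]
tool_rot: [0.001, 0.722, 0.692, 0.001]
ft_force: [0.7, 0.3, 0.3]
gripper_width: -0.1
gripper_force: 0.0
```

```bash
python3 - <<'E'
from h import *
p,r=tool()
for th in np.r_[.1,np.arange(.2,1.58,.15),1.571]:
    c,s=np.cos(th),np.sin(th); d=7+14.5*c+11*s
    P=W(-60-55*s+d*c,150+55*c+d*s,160); print(round(th,2),(r.inv().apply(P-p)).round(1))
for n in('side','top'):
    c=arm.read_camera(n); cv2.imwrite(f'pics/{n}1.png',c['image'])
    u=proj(c,W(-60,150,176))[0]; print(n,u)
    a=c['image'][int(u[1])-30:int(u[1])+30,int(u[0])-40:int(u[0])+40]; cv2.imwrite(f'pics/{n}1c.png',cv2.resize(a,None,fx=5,fy=5,interpolation=cv2.INTER_CUBIC))
cv2.imwrite('pics/b1.png',np.hstack([cv2.imread('pics/side1c.png'),cv2.imread('pics/top1c.png')]))
E
```

```text
0.1 [ -3.7 -13.4   2.5]
0.2 [ -2.1 -18.3   2.5]
0.35 [ -0.6 -26.2   2.5]
0.5 [ -0.4 -34.7   2.4]
0.65 [ -1.6 -43.5   2.4]
0.8 [ -4.4 -52.3   2.4]
0.95 [ -8.9 -60.8   2.3]
1.1 [-14.9 -68.7   2.3]
1.25 [-22.5 -75.5   2.3]
1.4 [-31.4 -81.    2.3]
1.55 [-41.3 -84.9   2.2]
1.57 [-42.7 -85.3   2.2]
side [320.44119254 174.45297297]
top [296.32601518 190.52696114]
```

View pics/b1.png

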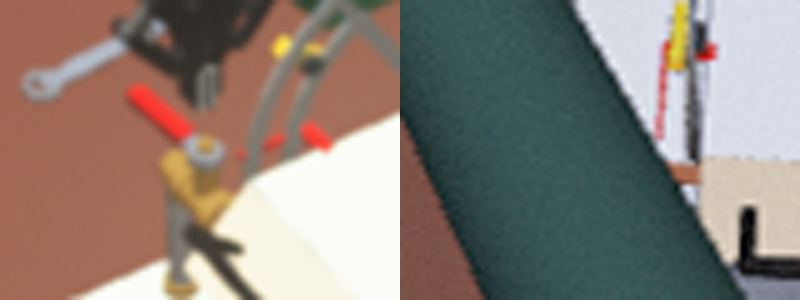

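Side view (left): shut fingertips at (205,105) beside the lever (135,95)–(200,145), clear on the machine +x side. Pushing now.

In the tool's units: -9 mm is -0.45, -2 mm is -0.1.

{"op": "shift_gripper", "data": {"moves": [[[-0.2,-0.35,0.1],[0,0,0]],[[-0.2,-0.65,0.1],[0,0,0]],[[-0.1,-0.9,0.1],[0,0,0]],[[-0.05,-1.3,0.1],[0,0,0]],[[-0.05,-1.75,0.1],[0,0,0]],[[-0.1,-2.2,0.1],[0,0,0]],[[-0.2,-2.6,0.1],[0,0,0]],[[-0.45,-3.05,0.1],[0,0,0]],[[-0.75,-3.45,0.1],[0,0,0]],[[-1.1,-3.8,0.1],[0,0,0]],[[-1.55,-4.05,0.1],[0,0,0]],[[-1.9,-4.2,0.1],[0,0,0]],[[-2.15,-4.3,0.1],[0,0,0]],[[-2.2,-4.3,0.1],[0,0,0]],[[-2.2,-4.3,0.1],[0,0,0]],[[-2.2,-4.3,0.1],[0,0,0]]]}}

```text
time_s: 4.7
eef_pos: [498.8, 48.4, 158.5]
tool_rot: [-0.001, 0.721, 0.693, 0.003]
ft_force: [4.7, 10.7, -4.7]
gripper_width: -0.1
gripper_force: 5.3
```

```bash
cat > lever.py <<'E'
from h import *
import sys
c=arm.read_camera('side'); im=c['image'].astype(int); u=proj(c,W(-60,150,176))[0]
m=((im[...,2]>150)&(im[...,1]<70)&(im[...,0]<70)).astype(np.uint8)
n,l,st,ce=cv2.connectedComponentsWithStats(m)
for i in range(1,n):
    if st[i,4]>15 and np.linalg.norm(ce[i]-u)<60:
        print(ce[i].round(1),st[i]); ys,xs=np.where(l==i); vx,vy,x0,y0=cv2.fitLine(np.c_[xs,ys].astype(np.float32),cv2.DIST_L2,0,.01,.01).ravel()
        a=plane(c,(x0-8*vx,y0-8*vy),176);b=plane(c,(x0+8*vx,y0+8*vy),176); d=a-b if np.linalg.norm(a-W(-60,150,176))>np.linalg.norm(b-W(-60,150,176)) else b-a
        print('axis angle',np.arctan2(-d@mx,d@my)); d=plane(c,ce[i],176)-W(-60,150,176); print('centroid ang',np.arctan2(-d@mx,d@my),np.linalg.norm(d))
E
python3 lever.py
```

```text
[306.9 180.2] [300 177  16   8  63]
axis angle 1.5205067622160306
centroid ang 1.5620901760862373 52.747329170155815
```

In the tool's units: 30 mm is 1.5, -200 mm is -10.

{"op": "shift_gripper", "data": {"moves": [[[0.75,0,0],[0,0,0]],[[1.5,0,0],[0,0,0]],[[1.5,0,-2.5],[0,0,0]],[[1.5,0,-5],[0,0,0]],[[1.5,0,-7.5],[0,0,0]],[[1.5,0,-10],[0,0,0]],[[1.5,0,-10],[0,0,0]],[[1.5,0,-10],[0,0,0]]], "aperture": 60, "force": 40}}

```text
time_s: 5.55
eef_pos: [499.1, 74.1, 358.8]
tool_rot: [0.001, 0.722, 0.692, -0.0]
ft_force: [0.3, -0.8, -0.9]
gripper_width: 60.1
gripper_force: 0.0
```

```bash
python3 lever.py; python3 - <<'E'
from h import *
c=arm.read_camera('side'); u=proj(c,[W(-122,65,206),W(-122,5,206),W(-122,-55,206)]); print(u.round(1))
x,y=u[1].astype(int); a=c['image'][y-45:y+45,x-60:x+60]; print(x-60,y-45)
cv2.imwrite('pics/side2c.png',cv2.resize(a,None,fx=6,fy=6,interpolation=cv2.INTER_CUBIC))
E
```

```text
[307.2 180.3] [300 177  16   8  54]
axis angle 1.5448931380154984
centroid ang 1.5793906287062003 52.07963078732605
[[317.8 190.1]
 [328.  201.7]
 [338.7 213.8]]
268 156
```

View pics/side2c.png

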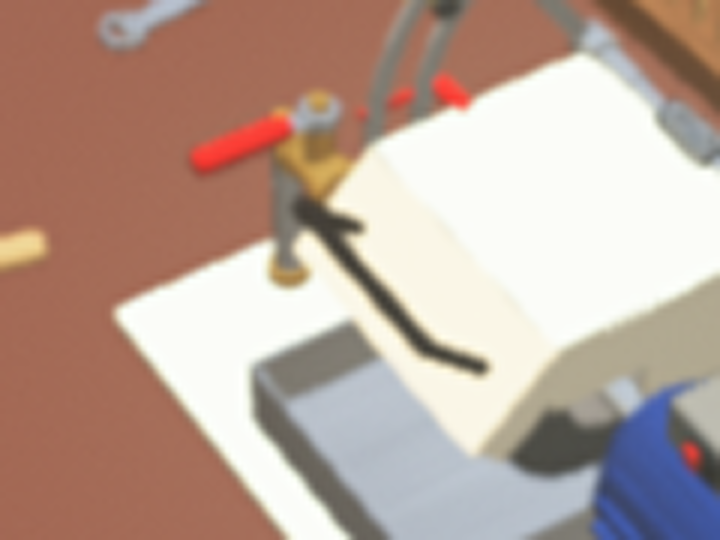

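The lever is shut against its stop (crop (200,158)–(290,125)). The bar ends in the crop are (303,208) and (425,350), within 1 px of the prediction. Next: triangulate the handle, measure the marker and work out the pre-grasp.

```bash
cat > mk.py <<'E'
from h import *
Hc=W(90,5,195)
def onp(c,uv,y=117.5):
    o,d=ray(c,uv); P=o+d*((y-(o-O)@my)/(d@my)); v=P-Hc; return -(v@mx),v[2]
def yel(c):
    im=cv2.cvtColor(c['image'],cv2.COLOR_BGR2HSV); m=cv2.inRange(im,(24,150,120),(34,255,255))
    u=proj(c,[W(90-130*np.cos(a),117.5,195+130*np.sin(a)) for a in (.42,.66)]).mean(0)
    n,l,st,ce=cv2.connectedComponentsWithStats(m)
    return [(ce[i],st[i],np.where(l==i)) for i in range(1,n) if st[i,4]>4 and np.linalg.norm(ce[i]-u)<25]
E
python3 - <<'E'
from mk import *
import pickle
S=pickle.load(open('side0.pkl','rb'));T=pickle.load(open('top0.pkl','rb'))
t=lambda x,y:(262+x/4.4-.4,130+y/4.4-.4)
for a,b in(((273,365),(318.1,190.3)),((477,377),(338.5,213.9))): 
    P,e=tri(T,t(*a),S,b); print('bar',P.round(1),round(e,1))
print('expect',W(-122,60,206),W(-122,-60,206))
for n,c in(('s',S),('t',T)):
    for ce,st,_ in yel(c): v=onp(c,ce); print(n,ce.round(1),st,np.round(v,1),np.hypot(*v),np.arctan2(v[1],v[0]))
    for a in(.42,.5,.58,.66): print(a,proj(c,W(90-130*np.cos(a),117.5,195+130*np.sin(a))).round(1))
z=ori(.6).as_matrix()[:,2]
delta(W(-122,5,206)-71*z,ori(.6)); delta(W(-122,5,206)-71*z+[0,0,60],ori(.6))
E
```

```text
bar [490.7 -52.9 200.8] 2.6
bar [ 482.8 -178.1  207.8] 1.1
expect [488.66313743 -61.58307772 206.        ] [ 483.74451573 -181.48223185  206.        ]
s [335.8 153. ] [335 152   3   3   6] [110.9  81. ] 137.32056489789045 0.6306916633261375
0.42 [[333.7 160.4]]
0.5 [[334.9 157.7]]
0.58 [[336.4 155.1]]
0.66 [[338.  152.4]]
t [311.2 166.9] [310 161   3  13  27] [  50.2 -135.8] 144.82121904711525 -1.2169350731468396
0.42 [[307.7 174.6]]
0.5 [[307.6 172.1]]
0.58 [[307.7 169.3]]
0.66 [[307.7 166.3]]
[-190.8  -43.6   92.4] [-0.603  0.001 -0.001]
[-190.9  -43.8   32.4] [-0.603  0.001 -0.001]
```

{"op": "shift_gripper", "data": {"moves": [[[-3,-0.5,0.5],[-1,0,0]],[[-5,-1.25,1],[-2.5,0,0]],[[-7.5,-2,1.6],[-4,0,0]],[[-9.5,-2.2,1.6],[-5.5,0,0]],[[-9.55,-2.2,1.6],[-6.03,0,0]],[[-9.55,-2.2,3],[-6.03,0,0]],[[-9.55,-2.2,4.6],[-6.03,0,0]],[[-9.55,-2.2,4.6],[-6.03,0,0]],[[-9.55,-2.2,4.6],[-6.03,0,0]]], "aperture": 60, "force": 60}}

```text
time_s: 6.55
eef_pos: [446.9, -113.6, 265.3]
tool_rot: [0.213, 0.689, 0.662, 0.205]
ft_force: [0.2, -0.6, -0.2]
gripper_width: 60.2
gripper_force: 0.0
```

```bash
python3 - <<'E'
from mk import *
import pickle
S=pickle.load(open('side0.pkl','rb'));T=pickle.load(open('top0.pkl','rb'))
t=lambda x,y:(262+x/4.4-.4,130+y/4.4-.4); s=lambda x,y:(290+x/6-.4,130+y/6-.4)
for y in(105,109,113,117.5):
    vi=onp(T,t(222,133),y); vo=onp(T,t(216,193),y)
    # rays on the machine-y plane are near vertical: solve with r=107/153
    out=[]
    for uv,r in((t(222,133),107),(t(216,193),153)):
        o,d=ray(T,uv); zz=np.linspace(195,330,2000)
        P=o+np.outer((zz-o[2])/d[2],d); v=P-Hc; a=-(v@mx); k=np.argmin(abs(np.hypot(a,v[:,2])-r)); out+=[np.arctan2(v[k,2],a[k]).round(3),((P[k]-O)@my).round(1)]
    v=onp(S,s(280,140),y); w=onp(S,s(315,147),y)
    print(y,out,'side outer',np.hypot(*v).round(1),np.arctan2(v[1],v[0]).round(3),'inner',np.hypot(*w).round(1),np.arctan2(w[1],w[0]).round(3))
z=ori(.6).as_matrix()[:,2]
delta(W(-122,5,206)+19*z,ori(.6))
c=arm.read_camera('side'); u=proj(c,W(-60,100,220))[0].astype(int); print(u-[45,40])
a=c['image'][u[1]-40:u[1]+40,u[0]-45:u[0]+45]; cv2.imwrite('pics/side3c.png',cv2.resize(a,None,fx=7,fy=7,interpolation=cv2.INTER_CUBIC))
E
```

```text
105 [np.float64(0.702), np.float64(107.7), np.float64(0.629), np.float64(108.0)] side outer 150.1 0.671 inner 123.0 0.688
109 [np.float64(0.702), np.float64(107.7), np.float64(0.629), np.float64(108.0)] side outer 145.5 0.66 inner 118.2 0.676
113 [np.float64(0.702), np.float64(107.7), np.float64(0.629), np.float64(108.0)] side outer 140.9 0.649 inner 113.5 0.663
117.5 [np.float64(0.702), np.float64(107.7), np.float64(0.629), np.float64(108.0)] side outer 135.7 0.635 inner 108.2 0.646
[-1.4 -0.8 90.3] [ 0.    -0.002 -0.   ]
[283 133]
```

View pics/side3c.png

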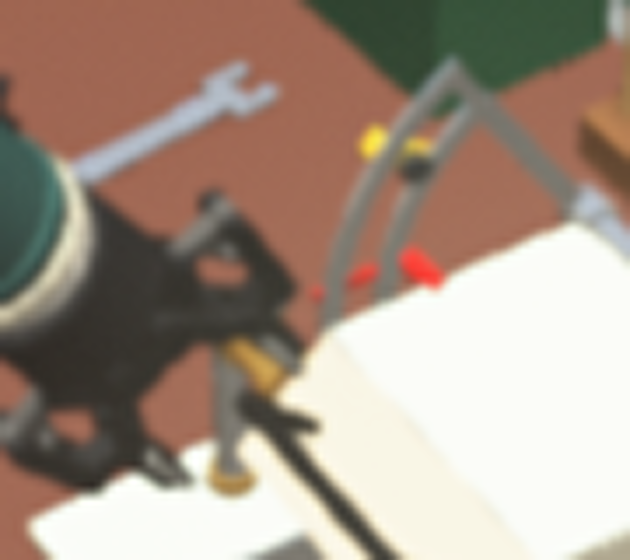

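Fingers approach the bar (250,400)–(380,550) with the posts clear; marker at (375,143), pointer tip at (318,293). Advance and grip.

In the tool's units: 90 mm is 4.5, 25 mm is 1.25.

{"op": "shift_gripper", "data": {"moves": [[[-0.05,-0.05,1.25],[0,0,0]],[[-0.05,-0.05,2.5],[0,0,0]],[[-0.05,-0.05,3.5],[0,0,0]],[[-0.05,-0.05,4.25],[0,0,0]],[[-0.05,-0.05,4.5],[0,0,0]],[[-0.05,-0.05,4.5],[0,0,0]],[[-0.05,-0.05,4.5],[0,0,0]]], "aperture": 60, "force": 60}}

```text
time_s: 7.3
eef_pos: [499.3, -116.9, 193.0]
tool_rot: [0.215, 0.688, 0.661, 0.207]
ft_force: [-0.0, 0.5, 0.9]
gripper_width: 60.2
gripper_force: 0.0
```

{"op": "shift_gripper", "data": {"moves": [[[0,0,0],[0,0,0]],[[0,0,0],[0,0,0]],[[0,0,0],[0,0,0]],[[0,0,0],[0,0,0]],[[0,0,0],[0,0,0]],[[0,0,0],[0,0,0]],[[0,0,0],[0,0,0]],[[0,0,0],[0,0,0]]], "aperture": 0, "force": 70}}

```text
time_s: 8.1
eef_pos: [495.3, -117.0, 190.4]
tool_rot: [0.213, 0.69, 0.661, 0.205]
ft_force: [-8.3, 1.1, 3.0]
gripper_width: 9.7
gripper_force: 68.2
```

```bash
python3 - <<'E'
from h import *
p,r=tool(); z=r.as_matrix()[:,2]; g=p-19*z; v=g-W(90,5,195); print('grasp pt machine rel hinge',-(v@mx),v@my,v[2])
for a in (.1,.2,.3,.4,.5,.55,.6,.65):
    # rotate rigidly about hinge: front rises => rotation about +my by +a
    Q=R.from_rotvec(a*my); P=W(90,5,195)+Q.apply(p-W(90,5,195)); print(a); delta(P,Q*r)
E
```

```text
grasp pt machine rel hinge 213.82106017106747 -0.13053448336632886 11.093119451957108
0.1
[  0.   11.9 -16.4] [ 0.1 -0.   0. ]
0.2
[  0.1  25.4 -31.6] [ 0.2 -0.   0. ]
0.3
[  0.1  40.4 -45.3] [ 0.3 -0.   0. ]
0.4
[  0.2  56.6 -57.5] [ 0.4   -0.001  0.001]
0.5
[  0.2  74.  -68. ] [ 0.5   -0.001  0.001]
0.55
[  0.2  83.1 -72.6] [ 0.55  -0.001  0.001]
0.6
[  0.2  92.3 -76.7] [ 0.6   -0.001  0.001]
0.65
[  0.2 101.8 -80.4] [ 0.65  -0.001  0.001]
```

{"op": "shift_gripper", "data": {"moves": [[[0,0.3,-0.4],[0.5,0,0]],[[0,0.6,-0.8],[1,0,0]],[[0,0.9,-1.2],[1.5,0,0]],[[0,1.25,-1.6],[2,0,0]],[[0,1.65,-1.9],[2.5,0,0]],[[0,2,-2.25],[3,0,0]],[[0,2.4,-2.6],[3.5,0,0]],[[0,2.85,-2.85],[4,0,0]],[[0,3.25,-3.15],[4.5,0,0]],[[0,3.7,-3.4],[5,0,0]],[[0,4.15,-3.65],[5.5,0,0]],[[0,4.15,-3.65],[5.5,0,0]],[[0,4.15,-3.65],[5.5,0,0]],[[0,4.15,-3.65],[5.5,0,0]]]}}

```text
time_s: 9.5
eef_pos: [522.7, -118.2, 297.0]
tool_rot: [0.018, 0.722, 0.692, 0.017]
ft_force: [-1.7, 1.4, -10.6]
gripper_width: 9.7
gripper_force: 69.2
```

```bash
cat > look.py <<'E'
from mk import *
import sys
p,r=tool(); z=r.as_matrix()[:,2]; g=p-19*z; v=g-Hc; print('hood from grasp pt',np.arctan2(v[2],-(v@mx))-np.arctan2(11,212),np.hypot(v[2],v@mx),'ang vel' )
ims=[]
for n in('side','top'):
    c=arm.read_camera(n); u=proj(c,W(-20,112,265))[0].astype(int)-[18,20]; print(n,u)
    a=c['image'][u[1]:u[1]+40,u[0]:u[0]+36]; ims.append(cv2.resize(a,None,fx=11,fy=11,interpolation=cv2.INTER_CUBIC))
cv2.imwrite(sys.argv[1],np.hstack(ims))
E
python3 look.py pics/l1.png
```

```text
hood from grasp pt 0.5486673496764355 214.08724827595304 ang vel
side [318 136]
top [291 150]
```

View pics/l1.png

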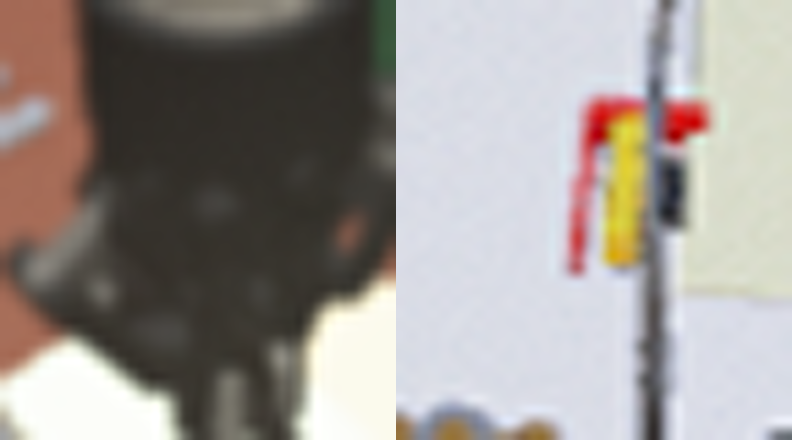

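Side view is hidden by the gripper. In the top view the pointer blade end is at crop (575,270), marker from (628,115) to (620,265): the hood is still short of the marker. Check the pointer's radius for the comparison.

```bash
python3 - <<'E'
from mk import *
T=arm.read_camera('top')
t=lambda x,y:(262+x/4.4-.4,130+y/4.4-.4)
P=lambda r,a,y:proj(T,W(90-r*np.cos(a),y,195+r*np.sin(a)))[0].round(1)
print('shut blade end seen',t(202,255),'r at z195',onp(T,t(202,255)), (plane(T,t(202,255),195)-O)@np.c_[mx,my])
print('shut inner end',(plane(T,t(210,170),195)-O)@np.c_[mx,my])
L=lambda x,y:(291+(x-396)/11-.45,150+y/11-.45)
print('now end seen',L(575,272),[P(r,.549,117.5) for r in (130,140,153)], 'inner',L(597,100))
print('yellow',L(628,112),L(620,267)); 
for a in(.46,.5,.54,.58,.62,.66): print(a,P(107,a,109),P(153,a,109),P(130,a,117.5))
c=arm.read_camera('side'); u=proj(c,[W(90-130*np.cos(a),112,195+130*np.sin(a)) for a in (.5,.6)]); print(u)
E
```

```text
shut blade end seen (307.5090909090909, 187.55454545454543) r at z195 (np.float64(146.1318643594675), np.float64(13.878198941883738)) [-53.3880371  118.17493642]
shut inner end [  1.89905648 116.67684411]
now end seen (306.82272727272726, 174.27727272727273) [array([307.6, 170.4]), array([307.4, 173.1]), array([307. , 176.7])] inner (308.82272727272726, 158.6409090909091)
yellow (311.6409090909091, 159.7318181818182) (310.9136363636364, 173.8227272727273)
0.46 [311.4 167. ] [310.2 180.3] [307.6 173.4]
0.5 [311.4 165.9] [310.2 178.8] [307.6 172.1]
0.54 [311.5 164.8] [310.3 177.3] [307.6 170.8]
0.58 [311.5 163.6] [310.3 175.6] [307.7 169.3]
0.62 [311.5 162.4] [310.3 173.9] [307.7 167.9]
0.66 [311.5 161.2] [310.3 172. ] [307.7 166.3]
[[335.86692633 158.69408327]
 [337.67997737 155.34766757]]
```

```bash
cat > dl.py <<'E'
from mk import *
import sys
p,r=tool(); a=float(sys.argv[1])
Q=R.from_rotvec(a*my); delta(Hc+Q.apply(p-Hc),Q*r)
E
python3 dl.py 0.045; python3 dl.py 0.09
```

```text
[ 0.   5.2 -7.5] [ 0.045 -0.     0.   ]
[  0.   10.8 -14.8] [ 0.09 -0.    0.  ]
```

In the tool's units: -15 mm is -0.75, -11 mm is -0.55, 0.09 rad is 0.9.

{"op": "shift_gripper", "data": {"moves": [[[0,0.15,-0.2],[0.22,0,0]],[[0,0.25,-0.4],[0.45,0,0]],[[0,0.4,-0.55],[0.67,0,0]],[[0,0.55,-0.75],[0.9,0,0]],[[0,0.55,-0.75],[0.9,0,0]],[[0,0.55,-0.75],[0.9,0,0]],[[0,0.55,-0.75],[0.9,0,0]],[[0,0.55,-0.75],[0.9,0,0]]]}}

```text
time_s: 10.5
eef_pos: [534.1, -118.7, 314.1]
tool_rot: [-0.014, 0.721, 0.692, -0.013]
ft_force: [-3.1, 1.0, -10.0]
gripper_width: 9.5
gripper_force: 69.6
```

```bash
cat > cmp.py <<'E'
from mk import *
p,r=tool(); z=r.as_matrix()[:,2]; v=p-19*z-Hc; h=np.arctan2(v[2],-(v@mx))-np.arctan2(11,212); print('hood kin',h.round(4))
ims=[arm.read_camera('top') for _ in range(6)]; c=ims[0]
im=np.mean([i['image'] for i in ims],0); cv2.imwrite('pics/avg.png',im)
b,g,rr=[im[...,i] for i in range(3)]
red=np.clip((rr-np.maximum(g,b))/(150),0,1); yel=np.clip((np.minimum(rr,g)-b)/130,0,1)
red[:, :304]=0; red[:,310:]=0; yel[:,:308]=0; yel[:,315:]=0
for n,m in(('red',red),('yel',yel)):
    m=m.copy(); m[:150]=0; m[190:]=0; ys,xs=np.indices(m.shape); s=m.sum(); prof=m.max(1)
    print(n,'centroid',(m*xs).sum()/s,(m*ys).sum()/s,[(y,prof[y].round(2)) for y in range(154,180)])
E
python3 cmp.py; python3 look.py pics/l2.png
```

```text
hood kin 0.6491
red centroid 307.79590557760605 162.87563540143447 [(154, np.float64(0.0)), (155, np.float64(0.0)), (156, np.float64(0.52)), (157, np.float64(1.0)), (158, np.float64(1.0)), (159, np.float64(1.0)), (160, np.float64(0.89)), (161, np.float64(0.59)), (162, np.float64(0.6)), (163, np.float64(0.57)), (164, np.float64(0.46)), (165, np.float64(0.39)), (166, np.float64(0.65)), (167, np.float64(0.86)), (168, np.float64(0.76)), (169, np.float64(0.68)), (170, np.float64(0.46)), (171, np.float64(0.03)), (172, np.float64(0.04)), (173, np.float64(0.03)), (174, np.float64(0.0)), (175, np.float64(0.0)), (176, np.float64(0.0)), (177, np.float64(0.0)), (178, np.float64(0.0)), (179, np.float64(0.0))]
yel centroid 311.33983286908085 166.84928723578568 [(154, np.float64(0.0)), (155, np.float64(0.0)), (156, np.float64(0.0)), (157, np.float64(0.01)), (158, np.float64(0.02)), (159, np.float64(0.01)), (160, np.float64(0.78)), (161, np.float64(1.0)), (162, np.float64(1.0)), (163, np.float64(1.0)), (164, np.float64(1.0)), (165, np.float64(1.0)), (166, np.float64(1.0)), (167, np.float64(1.0)), (168, np.float64(1.0)), (169, np.float64(1.0)), (170, np.float64(1.0)), (171, np.float64(1.0)), (172, np.float64(0.98)), (173, np.float64(1.0)), (174, np.float64(0.0)), (175, np.float64(0.0)), (176, np.float64(0.0)), (177, np.float64(0.01)), (178, np.float64(0.0)), (179, np.float64(0.0))]
hood from grasp pt 0.6507742829965241 214.00723840062722 ang vel
side [318 136]
top [291 150][ WARN:0@2.281] global loadsave.cpp:1063 imwrite_ Unsupported depth image for selected encoder is fallbacked to CV_8U.
```

View pics/l2.png

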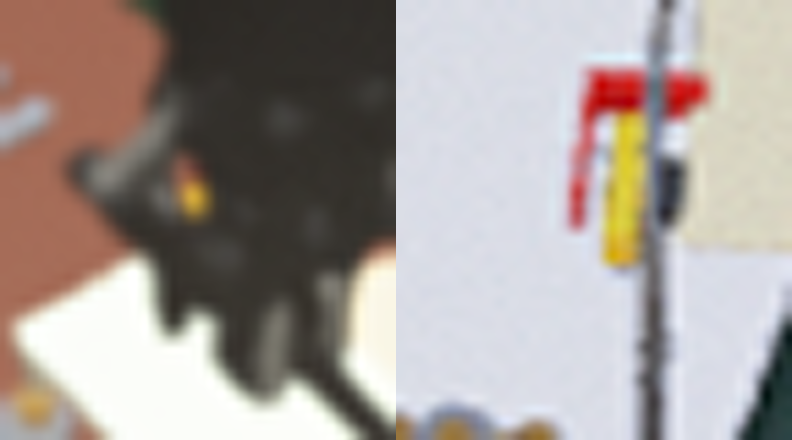

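Top: blade end now at crop (577,228), marker end at (620,265). The side view shows the marker (195,200) only partly, between the fingers. Fit both edges with the known sizes.

```bash
python3 - <<'E'
from mk import *
import pickle
from scipy.optimize import brentq
T=pickle.load(open('top0.pkl','rb')); im=T['image'].astype(float)
rr=np.clip((im[...,2]-np.maximum(im[...,0],im[...,1]))/150,0,1); print('shut end',[(y,rr[y,304:311].max().round(2)) for y in range(165,192)])
def row(r,t,a,y): return proj(T,W(90-r*np.cos(a)+t*np.sin(a),y,195+r*np.sin(a)+t*np.cos(a)))[0][1]
ymin=lambda a,y=109:row(107,6,a,y); ymax=lambda a,y=109:row(153,-6,a,y)
for n,f,o in(('inner',ymin,159.7),('outer',ymax,173.5)):
    print(n,[(a,f(a).round(2)) for a in(.5,.58,.66)],'solve',brentq(lambda a:f(a)-o,.3,.9))
print('mid',brentq(lambda a:ymin(a)+ymax(a)-159.7-173.5,.3,.9))
for a,o in((.0,187.5),(.549,174.28),(.650,170.15)):
    print('blade end r',a,brentq(lambda r:row(r,-2.5,a,117.5)-o,100,180))
for a in (.61,.63,.65): print(a,row(143,-2.5,a,117.5)-ymax(a))
E
```

```text
shut end [(165, np.float64(0.05)), (166, np.float64(0.09)), (167, np.float64(0.11)), (168, np.float64(0.63)), (169, np.float64(0.83)), (170, np.float64(0.53)), (171, np.float64(0.47)), (172, np.float64(0.51)), (173, np.float64(0.58)), (174, np.float64(0.59)), (175, np.float64(0.55)), (176, np.float64(0.71)), (177, np.float64(0.69)), (178, np.float64(0.57)), (179, np.float64(0.54)), (180, np.float64(0.61)), (181, np.float64(0.58)), (182, np.float64(0.4)), (183, np.float64(0.4)), (184, np.float64(0.47)), (185, np.float64(0.39)), (186, np.float64(0.42)), (187, np.float64(0.29)), (188, np.float64(0.1)), (189, np.float64(0.19)), (190, np.float64(0.21)), (191, np.float64(0.21))]
inner [(0.5, np.float64(164.38)), (0.58, np.float64(161.96)), (0.66, np.float64(159.35))] solve 0.6496907754792185
outer [(0.5, np.float64(180.34)), (0.58, np.float64(177.25)), (0.66, np.float64(173.85))] solve 0.6677604627253402
mid 0.660010289427116
blade end r 0.0 142.6919738067525
blade end r 0.549 141.70833007463858
blade end r 0.65 141.11755686321587
0.61 -3.757128421833187
0.63 -3.720640842347507
0.65 -3.6821054466488192
```

The rows are not in the units I measure in: shifts go in units of 20 mm and turns go in units of 0.1 rad. I convert before sending: -1.5 mm is -0.075, -1 mm is -0.05, 0.008 rad is 0.08.

{"op": "shift_gripper", "data": {"moves": [[[0,0.025,-0.05],[0.04,0,0]],[[0,0.05,-0.075],[0.08,0,0]],[[0,0.05,-0.075],[0.08,0,0]],[[0,0.05,-0.075],[0.08,0,0]],[[0,0.05,-0.075],[0.08,0,0]],[[0,0.05,-0.075],[0.08,0,0]]]}}

```text
time_s: 11.5
eef_pos: [535.6, -118.8, 315.9]
tool_rot: [-0.016, 0.721, 0.692, -0.016]
ft_force: [-5.4, 1.6, -8.3]
gripper_width: 9.4
gripper_force: 69.8
```

```bash
python3 cmp.py 2>/dev/null | cut -c1-60; python3 lever.py; python3 -c "
from h import *
s=arm.state();print(s['time_s'],np.abs(s['qd']).max())"
```

```text
hood kin 0.6609
red centroid 307.7968628007666 162.55376534885372 [(154, np.
yel centroid 311.34140119055405 166.8390135409171 [(154, np.
[307.2 180.2] [300 177  16   8  55]
axis angle 1.5482377667798641
centroid ang 1.5766473886894432 51.936060372456744
11.85 0.0011410178588892714
```

```bash
python3 -c "
from bench import arm
print(arm.hand_in())"
```

```text
the job is handed in; nothing more can be done
None
```

Job handed in at about 12 s: the valve lever is turned to its shut stop, and the gripper is holding the hood still at about 0.66 rad, where I measured the yellow marker (0.65 to 0.66 rad); the side camera was blocked, so that final alignment rests on the top camera and the arm's own position.

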